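# Pack a mortar prism and close its carton

### The arm

A 6-joint arm with a two-finger parallel gripper is mounted at the origin on the work surface. World frame = base frame: x ahead of the robot, y to its left, z up, the work surface at z = 0. Lengths are in mm, angles in rad, forces in N, time in s.
With the tool pointing down it reaches from about 300 to 775 mm from the base axis. Payload 14.6 kg.
Tool frame: the origin (TCP) lies between the finger pads; the fingertips stand 11 mm ahead of it and the grasp point (between the pads) lies 8 mm behind it; z points along the fingers, y is the line along which they close (so a half turn about z gives the same grasp; the last joint's range is limited). The gripper opens to 94 mm and grips with 3 to 60 N. Pads are 16 mm wide; open, the fingers measure 119 mm over their backs; the gripper's body (75 mm by 177 mm) begins 78 mm behind the grasp point.
Start: joints at [1.039, 0.3, 1.521, -0, 1.321, -0.067], TCP at [246.53, 491.642, 216.446] pointing down, gripper open.
Joint ranges: [-3.03, 3.03], [-0.79, 2.21], [0.23, 2.52], [-1.04, 4.18], [0, 3.07], [-2.55, 2.55]. Speed limits (rad/s): [2.22, 2.22, 2.57, 3.14, 3.14, 3.14].

### API

Orientations are given as [roll, pitch, yaw] about the fixed x, y, z axes, in that order (R = Rz(yaw) Ry(pitch) Rx(roll)).
In Python, from cell import manip gives the robot as it stands. The module is installed in compiled form; this text tells all that it offers.
- The arm moves only by the tool arm_command, never from a script. Its argument "rows" is one flat list of numbers, 5 for each row, row after row: the shift along the world's x, y, z in mm, then the turn about the world's z in degrees, then the finger opening in mm, from 0 to 94. In form: [dx, dy, dz, twist, jaw, dx, dy, dz, twist, jaw, ...]. A call has 1 to 5 rows; each row shifts and turns the commanded pose from where the row before left it; what a row does not reach is not made up. A row lasts 1/8 s, in which the tool goes at most 62.5 mm and 10.7 degrees, less where a joint would pass 70% of its speed; a pose out of reach is approached as far as the arm can. A call is refused whole if a number of a shift passes 62.5 or a number of a turn 10.7, either way. A call with a gripper value outside its range is refused whole. The fingers move at their own pace and stop on an object; "newtons" is the grip in N (left out, the last holds). Time passes only in rows, so rows that do not move let the fingers close. It gives the time, the measured TCP pose, the force and the opening at its end, in the units of the state.
- manip.read_state(): the state, without advancing time (a new reading comes with each control period).
- manip.camera(name): name is "side" or "top"; returns a dict with "image" (420x560x3 uint8, blue, green, red), "z_map" (420x560 float32, mm along the optical axis (not along the pixel's ray), 0 where there is no reading), "fx", "fy", "cx", "cy" (pixels), "D" ([k1, k2, p1, p2, k3] as OpenCV has them; the pictures are not rectified), "pose" (4x4, takes a point from camera to world coordinates). Camera axes: x right, y down, z forward; pixel columns grow to the right and rows downward; lengths in mm; the calibration is good to about 2 mm. A picture is of the moment at which its call begins.
- manip.sign_off(): hands the job in, once; it reports no verdict.
The state is a dict: "clock": time; "joints": joint angles; "qd": joint speeds; "effort": joint torques, N m; "eef_pos": TCP position; "eef_rot": TCP orientation; "wrist_force": force on the tool from outside, world axes, zero at the start; "moment": the same for the moment, N m; "finger_gap": finger opening in mm.
Only numpy, scipy, OpenCV 4.12 (cv2) and the standard library are available. Lean on these libraries where they do the work, as an engineer would, in place of code of your own. Each camera call takes 0.05 s, during which the arm holds its last target. There are 200 camera calls.

### The job

Pack the mortar prism for dispatch: set it down fully in the foam cradle of the open carton before you let go of it, do not drop it in. Then close the carton properly, both end flaps first and then the two long flaps over them, so that all four lie flat; do not crush the carton, and leave the other things on the bench where they are.

Things in the scene. Friction and masses are not known exactly. Their poses are not given: they have to be found in the camera images.
- carton: open brown corrugated carton, 120 mm wide (its x), 190 mm long (its y), fixed on a dark non-slip pad. Origin: centre of its underside on the bench, z up; at yaw 0 its x points away from the robot. Walls 4 mm thick, inside 112 x 182 mm; long walls 68 mm high, end walls 64 mm. End flaps go in first and lie under the long flaps, as in any such carton: a long flap that is down blocks them
- cradle (a point): centre of the top of the white foam floor in the carton, 16 mm above the bench; the prism rests on it lengthwise. Foam cheeks (51 to 86 mm from the centre at both ends, tops 38 mm above the bench, lead-in 60 mm wide at the top, 48 mm below) keep it in the middle; end pads leave 172 mm for its length. Between the cheeks 36 mm are free on each side of the prism for the fingers
- prism: grey hardened mortar prism, 40 x 160 x 40 mm, about 0.57 kg, lying flat on the black bench. Origin at the centre of its underside, long axis along its y, z up. It may lie either way round in the carton
- prism_mid (a point): centre of the prism, 20 mm above its underside; 36 mm above the carton's origin when it lies in the cradle
- end_flap_left (a joint): left end (+y of the carton) flap of the carton, 111 mm wide, 60 mm deep, 4 mm thick, creased along the outer top edge of the +y wall, 64 mm above the bench (underside of the shut flap). 0 = shut flat; pi/2 = straight up; 1.8 to 2.2 (leaning outward) at the start; limit 2.6. Swings with light friction (0.3 N at the free edge), stays where it is left, no spring-back
- end_flap_right (a joint): right end (-y of the carton) flap of the carton, 111 mm wide, 60 mm deep, 4 mm thick, creased along the outer top edge of the -y wall, 64 mm above the bench (underside of the shut flap). 0 = shut flat; pi/2 = straight up; 1.8 to 2.2 (leaning outward) at the start; limit 2.6. Swings with light friction (0.3 N at the free edge), stays where it is left, no spring-back
- long_flap_near (a joint): long near-side (-x of the carton) flap of the carton, 190 mm wide, 60 mm deep, 4 mm thick, creased along the outer top edge of the -x wall, 68.5 mm above the bench (underside of the shut flap). 0 = shut flat; pi/2 = straight up; 1.8 to 2.2 (leaning outward) at the start; limit 2.6. Swings with light friction (0.3 N at the free edge), stays where it is left, no spring-back
- long_flap_far (a joint): long far-side (+x of the carton) flap of the carton, 190 mm wide, 60 mm deep, 4 mm thick, creased along the outer top edge of the +x wall, 68.5 mm above the bench (underside of the shut flap). 0 = shut flat; pi/2 = straight up; 1.8 to 2.2 (leaning outward) at the start; limit 2.6. Swings with light friction (0.3 N at the free edge), stays where it is left, no spring-back
- end_flap_left_edge (a point): middle of the free edge of the left end flap (mid thickness, 60 mm from its crease). The board is not slippery: if the flap leans far out, lift this edge from outside while pushing it inward, a purely level push can jam
- end_flap_right_edge (a point): middle of the free edge of the right end flap (mid thickness, 60 mm from its crease). The board is not slippery: if the flap leans far out, lift this edge from outside while pushing it inward, a purely level push can jam
- long_flap_near_edge (a point): middle of the free edge of the long near-side flap (mid thickness, 60 mm from its crease). The board is not slippery: if the flap leans far out, lift this edge from outside while pushing it inward, a purely level push can jam
- long_flap_far_edge (a point): middle of the free edge of the long far-side flap (mid thickness, 60 mm from its crease). The board is not slippery: if the flap leans far out, lift this edge from outside while pushing it inward, a purely level push can jam
- ring_mould: bystander: green conical ring mould, open top and bottom, 92 mm across the foot, 40 mm high, origin at the centre of its underside; stands near the prism, sometimes in front of it, sometimes behind
- jar: bystander: clear sample jar with white lid, 68 mm across, 90 mm high, origin at the centre of its underside
- tape_roll: bystander: roll of brown packing tape lying flat, 100 mm across, 48 mm high, origin at the centre of its underside
- scraper: bystander: flat scraper with wooden handle lying on the bench, 210 mm long along its x, origin underneath
- brush: bystander: wooden brush lying on the bench, 200 mm long along its x, origin underneath
- mallet: bystander: rubber-headed mallet lying on the bench, 260 mm long along its x, origin underneath
Mind the look-alikes: they are no part of the job. Leave any brown or purple look-alike of the prism alone.

How it is judged:
By the outcome, as a careful person would: the job done as asked, in the order asked, and still so for the second after the job is handed in, with the robot touching nothing.
It also fails if it takes over 72 s, if anything falls off the work surface, if the arm or the gripper's body presses on something with over 40 N, if the wrist force passes 120 N, or if a joint passes its speed limit or range.

## Working session

There is one attempt and no reset: what is moved stays moved. The work goes in short steps, Python scripts to look and compute and a tool call to move; the robot and the scene stay as the last step left them, time stands still between calls to the robot, and variables do not carry over. Pictures are saved under pics/ and viewed, on a budget of 10 in all, crops included, one or two more only if the job needs it, and the job is handed in when it is done.

Besides the shell and the picture viewer there is one more tool, called after "Call:" as name(argument=value, ...), one argument or row to a line, values as JSON. arm_command: Moves the arm, as the interface text tells. Its arguments: {"type":"object","properties":{"rows":{"type":"array","items":{"type":"number"}},"newtons":{"type":"number"}},"required":["rows"]}

```bash
mkdir -p pics; cat > h.py <<'E'
import numpy as np, cv2, json
from cell import manip
def grab(n):
    c=manip.camera(n); np.savez('last_'+n+'.npz',**{k:np.array(v) for k,v in c.items()}); return c
def load(n): return dict(np.load('last_'+n+'.npz'))
def px(c,u,v,r=1):
    """world point at pixel from depth (median of patch)"""
    z=c['z_map'][v-r:v+r+1,u-r:u+r+1]; z=np.median(z[z>0])
    K=np.array([[c['fx'],0,c['cx']],[0,c['fy'],c['cy']],[0,0,1]],float)
    p=cv2.undistortPoints(np.array([[[u,v]]],float),K,np.array(c['D'],float))[0,0]
    return (c['pose']@np.array([p[0]*z,p[1]*z,z,1]))[:3]
def cloud(c):
    K=np.array([[c['fx'],0,c['cx']],[0,c['fy'],c['cy']],[0,0,1]],float)
    v,u=np.mgrid[:420,:560]; q=np.stack([u.ravel(),v.ravel()],1).astype(float)[:,None]
    p=cv2.undistortPoints(q,K,np.array(c['D'],float))[:,0]
    z=c['z_map'].ravel().astype(float)
    P=np.c_[p*z[:,None],z,np.ones_like(z)]@c['pose'].T
    P=P[:,:3]; P[z==0]=np.nan
    return P.reshape(420,560,3)
E
python3 - <<'E'
from h import *
for n in('top','side'):
    c=grab(n); cv2.imwrite(f'pics/{n}0.png',cv2.resize(c['image'],(784,588)))
    print(n,c['pose'].round(2).tolist(),c['fx'])
print(manip.read_state())
E
```

```text
top [[0.0, -0.98, 0.19, 270.94], [-1.0, -0.0, 0.0, 42.2], [-0.0, -0.19, -0.98, 1418.45], [0.0, 0.0, 0.0, 1.0]] 456.10070477808875
side [[0.92, -0.28, 0.26, 202.18], [-0.38, -0.65, 0.66, -791.59], [-0.02, -0.71, -0.7, 989.8], [0.0, 0.0, 0.0, 1.0]] 428.9198761831988
{'clock': 0.1, 'joints': array([ 1.03940136e+00,  3.00412784e-01,  1.52144027e+00,  3.49244514e-05,
        1.32070271e+00, -6.65939649e-02]), 'qd': array([-0.00127764, -0.0016417 , -0.00030849, -0.00075134,  0.00038473,
        0.00085202]), 'effort': array([ 9.45560205e-04, -5.32639146e+01, -3.53283513e+01,  7.09014013e-02,
        2.35521037e-02, -9.77606578e-05]), 'eef_pos': array([246.42868202, 491.48865028, 215.97787879]), 'eef_rot': array([-3.14063392e+00, -9.78450893e-05,  2.67678295e+00]), 'wrist_force': array([-0.46224226, -0.71997147,  0.00221252]), 'moment': array([-0.02407901,  0.04190815,  0.04179374]), 'finger_gap': 94.08810526700191}
```

View pics/top0.png

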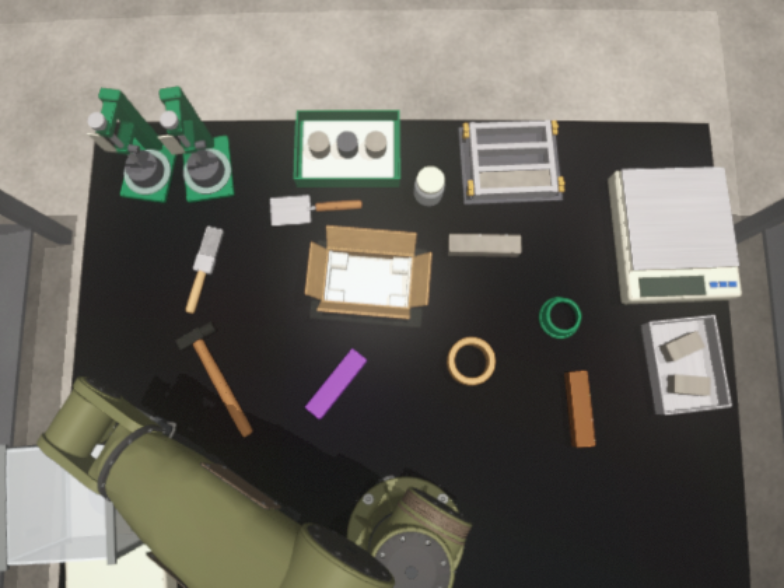

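View pics/side0.png

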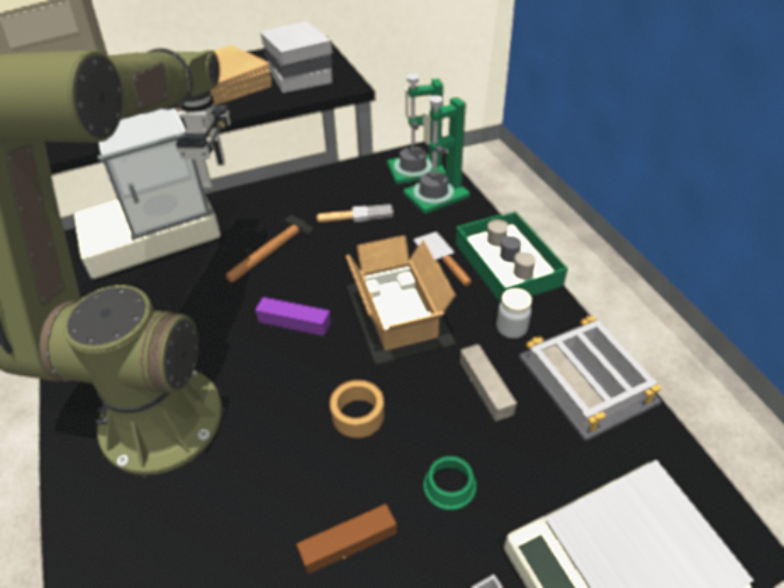

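The top view (784 px wide) shows these candidates for the prism:
- grey bar flat on the bench at (485,245)
- grey bar in the mould frame at (515,180)
- purple bar at (335,384)
- brown bar at (581,409)
- small grey pieces in the tray at (688,365)

I choose the bar at (485,245). The carton is at (370,275), yawed by a few degrees. Next I measure both and check them in a close crop.

```bash
python3 - <<'E'
from h import *
c=load('top'); W=cloud(c)
def blob(u0,u1,v0,v1,zl,zh,extra=None):
    S=W[v0:v1,u0:u1].reshape(-1,3); m=(S[:,2]>zl)&(S[:,2]<zh); S=S[m]
    r=cv2.minAreaRect(S[:,:2].astype(np.float32)); print(len(S),np.round(r[0],1),np.round(r[1],1),round(r[2],2),'z',np.median(S[:,2]).round(1)); return S
print('prism');S=blob(315,378,160,188,30,50)
r=cv2.minAreaRect(S[:,:2].astype(np.float32));print(cv2.boxPoints(r).round(0).tolist())
print('foam floor');blob(225,305,175,230,8,24)
print('cheeks');S=blob(228,300,175,220,32,44)
for n,(u0,u1,v0,v1) in dict(far=(228,302,158,186),near=(215,310,205,232),left=(214,236,168,215),right=(290,312,170,222)).items():
    S=W[v0:v1,u0:u1].reshape(-1,3); S=S[S[:,2]>60]
    print(n,len(S),'min',S.min(0).round(),'max',S.max(0).round(), 'top',S[np.argsort(-S[:,2])[:15]].mean(0).round())
print('jar',px(c,307,129),'tape ',px(c,322,258),'purple',px(c,240,274))
im=c['image'][130:240,205:385]; cv2.imwrite('pics/crop1.png',cv2.resize(im,None,fx=4.4,fy=4.4,interpolation=cv2.INTER_CUBIC))
E
```

```text
prism
668 [ 627.9 -184.3] [160.9  42.4] 89.25 z 38.7
[[606.0, -264.0], [648.0, -265.0], [650.0, -104.0], [608.0, -104.0]]
foam floor
1394 [536.6  73.7] [146.4 239.6] 4.52 z 14.6
cheeks
438 [548.2  78.2] [182.  109.3] 85.02 z 36.5
far 1133 min [581. -38.  60.] max [645. 181. 127.] top [633.  59. 124.]
near 818 min [449. -48.  60.] max [525. 206. 131.] top [459.  94. 125.]
left 519 min [496. 159.  60.] max [631. 206. 123.] top [550. 199. 120.]
right 586 min [474. -55.  60.] max [622.  -5. 119.] top [527. -47. 116.]
jar [757.15803844 -58.7035383   89.22463946] tape  [ 366.07886895 -101.64637558   46.41600065] purple [318.63656429 144.19914295  37.98802064]
```

View pics/crop1.png

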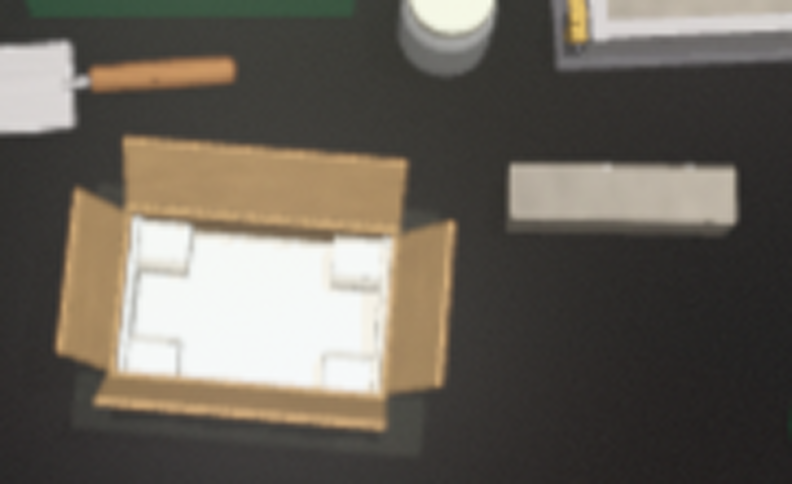

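The crop confirms a grey bar lying on the bench, (510..737,165..235) in the crop, 161x42 mm with its top at 39 mm. That matches the description. The carton is open and empty, with yaw of about -5°. Now moving over the prism.

Call:
arm_command(
  rows=[25.5, -45, 0, -4.3, 94, 25.5, -45, 0, -4.3, 94, 25.5, -45, 0, -4.3, 94, 25.5, -45, 0, -4.3, 94, 25.5, -45, 0, -4.3, 94],
)

```text
clock: 0.72
eef_pos: [374.5, 265.1, 216.3]
eef_rot: [-3.141, -0.0, 2.299]
wrist_force: [1.1, 0.7, 0.5]
finger_gap: 93.7
```

Call:
arm_command(
  rows=[25.5, -45, 0, -4.3, 94, 25.5, -45, 0, -4.3, 94, 25.5, -45, 0, -4.3, 94, 25.5, -45, 0, -4.3, 94, 25.5, -45, 0, -4.3, 94],
)

```text
clock: 1.35
eef_pos: [502.0, 40.0, 216.3]
eef_rot: [-3.141, -0.0, 1.924]
wrist_force: [0.1, 0.9, -0.3]
finger_gap: 93.8
```

Call:
arm_command(
  rows=[25.5, -45, -10, -4.3, 94, 25.5, -45, -15, -4.3, 94, 25.5, -45, -15, -4.3, 94, 25.5, -45, -15, -4.3, 94, 25.5, -45, -15, -4.3, 94],
)

```text
clock: 1.98
eef_pos: [629.5, -184.9, 145.5]
eef_rot: [-3.141, -0.0, 1.549]
wrist_force: [1.8, 1.0, 0.3]
finger_gap: 94.1
```

```bash
cat > fit.py <<'E'
from h import *
from scipy.optimize import least_squares
c=load('top'); W=cloud(c).reshape(-1,3); W=W[~np.isnan(W[:,0])]; W=W+[0,0,1.4]
W=W[(abs(W[:,0]-548)<150)&(abs(W[:,1]-78)<170)&(W[:,2]>80)&(W[:,2]<140)]
def loc(p,P):
    d=P[:,:2]-p[:2]; C,S=np.cos(p[2]),np.sin(p[2])
    return np.c_[d[:,0]*C+d[:,1]*S,-d[:,0]*S+d[:,1]*C,P[:,2]]
p=np.array([548,78,np.radians(-5),1.95,1.95,1.95,1.95])
def parts(p,P):
    L=loc(p,P)
    a=np.c_[-60-L[:,0],L[:,0]-60,L[:,1]-95,-95-L[:,1]] # outward of near,far,left,right
    k=np.argmax(a,1); return L,a,k
L,a,k=parts(p,W)
def res(p):
    L=loc(p,W); a=np.c_[-60-L[:,0],L[:,0]-60,L[:,1]-95,-95-L[:,1]]
    out=a[np.arange(len(k)),k]; h=L[:,2]-np.where(k<2,68.5,64); t=p[3:][k]
    return out*np.sin(t)+h*np.cos(t)
r=least_squares(res,p,loss='soft_l1',f_scale=2)
q=r.x; print('carton',q[:2].round(1),'yaw',np.degrees(q[2]).round(2),'angles near far left right',q[3:].round(2),'rms',np.median(abs(res(q))).round(2),np.bincount(k))
L=loc(q,W)
for i,n in enumerate(('near','far','left','right')):
    s=L[k==i][:,1 if i<2 else 0]; print(n,'side extents',np.percentile(s,[1,99]).round(1))
R=np.array([[np.cos(q[2]),-np.sin(q[2])],[np.sin(q[2]),np.cos(q[2])]])
for n,l in dict(near=(-60+60*np.cos(q[3]),0),far=(60-60*np.cos(q[4]),0),left=(0,95-60*np.cos(q[5])),right=(0,-95+60*np.cos(q[6]))).items(): print(n,'edge world',(q[:2]+R@np.array(l)).round())
print(manip.read_state())
E
python3 fit.py
```

```text
carton [544.9  78.2] yaw -5.1 angles near far left right [2.01 2.09 2.03 2.13] rms 1.14 [372 760 337 334]
near side extents [-95.4  92. ]
far side extents [-93.1  94.3]
left side extents [-55.6  53.7]
right side extents [-55.2  54.1]
near edge world [460.  86.]
far edge world [635.  70.]
left edge world [556. 199.]
right edge world [534. -48.]
{'clock': 1.975, 'joints': array([-3.41494327e-01,  5.95988643e-01,  1.26470887e+00,  7.61967901e-05,
        1.28151728e+00, -3.19226076e-01]), 'qd': array([-4.33580957e-01,  7.48703775e-01, -8.65819609e-01,  4.91152554e-04,
        1.08176768e-01,  1.61757517e-01]), 'effort': array([ 1.46357216e+00, -7.39406633e+01, -2.84756738e+01, -3.35705874e-02,
       -1.80206657e-01, -4.01247684e-01]), 'eef_pos': array([ 629.52429452, -184.88184553,  145.51582964]), 'eef_rot': array([-3.14102487e+00, -2.64573350e-04,  1.54850624e+00]), 'wrist_force': array([1.77239948, 0.97120457, 0.27351989]), 'moment': array([-0.02610456,  0.03688141, -0.00899334]), 'finger_gap': 94.14388730565167}
```

Call:
arm_command(
  rows=[-1, 0.5, -30, 0.5, 94, 0, 0, -30, 0, 94, 0, 0, -30, 0, 94, 0, 0, -20, 0, 94, 0, 0, -12, 0, 94],
)

```text
clock: 2.6
eef_pos: [627.9, -182.8, 23.5]
eef_rot: [-3.141, -0.0, 1.56]
wrist_force: [1.4, -0.1, 1.0]
finger_gap: 93.8
```

Call:
arm_command(
  rows=[0, 0, 0, 0, 38, 0, 0, 0, 0, 36, 0, 0, 0, 0, 34, 0, 0, 0, 0, 34, 0, 0, 0, 0, 34],
  newtons=35,
)

```text
clock: 3.22
eef_pos: [628.1, -182.9, 24.7]
eef_rot: [3.141, 0.0, 1.56]
wrist_force: [0.4, 0.6, 0.0]
finger_gap: 47.6
```

Call:
arm_command(
  rows=[0, 0, 0, 0, 34, 0, 0, 0, 0, 34, 0, 0, 0, 0, 34],
)

```text
clock: 3.6
eef_pos: [628.4, -182.9, 24.7]
eef_rot: [3.141, 0.0, 1.56]
wrist_force: [2.9, 0.5, 1.4]
finger_gap: 39.4
```

Call:
arm_command(
  rows=[0, 0, 10, 0, 34, 0, 0, 25, 0, 34, 0, 0, 35, 0, 34, 0, 0, 40, 0, 34, 0, 0, 40, 0, 34],
)

```text
clock: 4.22
eef_pos: [627.2, -182.7, 175.4]
eef_rot: [-3.139, -0.001, 1.56]
wrist_force: [0.4, 0.3, -5.8]
finger_gap: 40.1
```

Call:
arm_command(
  rows=[-16.5, 52.5, 0, -0.9, 34, -16.5, 52.5, 0, -0.9, 34, -16.5, 52.5, 0, -0.9, 34, -16.5, 52.5, 0, -0.9, 34, -16.5, 52.5, 0, -0.9, 34],
)

```text
clock: 4.85
eef_pos: [544.1, 81.1, 174.4]
eef_rot: [-3.14, 0.0, 1.481]
wrist_force: [1.3, 0.8, -6.5]
finger_gap: 39.8
```

Call:
arm_command(
  rows=[0, 0, -25, 0, 34, 0, 0, -25, 0, 34, 0, 0, -20, 0, 34, 0, 0, 0, 0, 34],
)

```text
clock: 5.35
eef_pos: [544.3, 79.5, 103.2]
eef_rot: [-3.138, 0.001, 1.481]
wrist_force: [0.1, -0.5, -5.6]
finger_gap: 39.7
```

```bash
python3 - <<'E'
from h import *
print({k:np.round(v,2) for k,v in manip.read_state().items() if k in('eef_pos','eef_rot','wrist_force','finger_gap')})
t=grab('top');s=grab('side')
a=cv2.resize(t['image'][150:245,205:320],None,fx=4,fy=4); b=cv2.resize(s['image'][130:260,215:345],None,fx=3,fy=3)
h=max(a.shape[0],b.shape[0]); im=np.zeros((h,a.shape[1]+b.shape[1],3),np.uint8); im[:a.shape[0],:a.shape[1]]=a; im[:b.shape[0],a.shape[1]:]=b
cv2.imwrite('pics/place1.png',im[:,:],); print(im.shape)
E
```

```text
{'eef_pos': array([544.29,  79.46, 103.17]), 'eef_rot': array([-3.14,  0.  ,  1.48]), 'wrist_force': array([ 0.12, -0.55, -5.65]), 'finger_gap': np.float64(39.67)}
(390, 850, 3)
```

```bash
python3 -c "
import cv2;i=cv2.imread('pics/place1.png');cv2.imwrite('pics/place1b.png',cv2.resize(i,(790,362)))"
```

```text
(no output)
```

View pics/place1b.png

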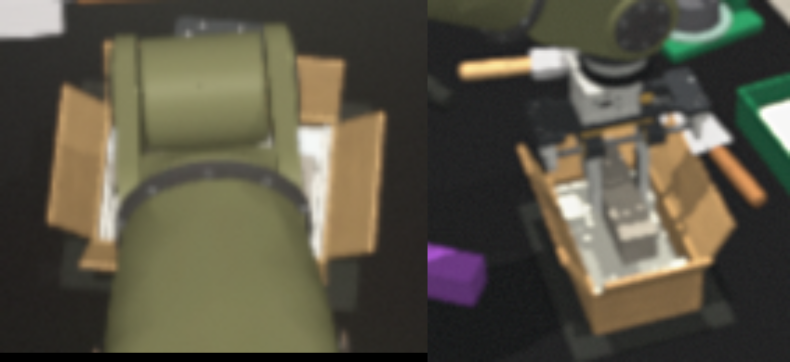

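The picture shows the prism in the gripper, hanging lengthwise in the carton mouth and centred between the cheeks (its end is at (630,225)). All the flaps are clear, so I lower it.

Call:
arm_command(
  rows=[0.5, 0, -15, 0, 34, 0, 0, -15, 0, 34, 0, 0, -12, 0, 34, 0, 0, -8, 0, 34, 0, 0, -5, 0, 34],
)

```text
clock: 6.08
eef_pos: [546.0, 79.7, 48.9]
eef_rot: [-3.141, 0.0, 1.481]
wrist_force: [0.6, -0.0, -5.7]
finger_gap: 39.2
```

Call:
arm_command(
  rows=[0, 0, -3, 0, 34, 0, 0, -2, 0, 34, 0, 0, -1, 0, 34, 0, 0, 0, 0, 34],
)

```text
clock: 6.58
eef_pos: [546.1, 79.7, 43.6]
eef_rot: [3.141, -0.0, 1.481]
wrist_force: [-0.3, -0.2, -5.2]
finger_gap: 39.8
```

Call:
arm_command(
  rows=[0, 0, -1, 0, 34, 0, 0, -1, 0, 34, 0, 0, 0, 0, 34],
)

```text
clock: 6.95
eef_pos: [546.0, 79.6, 41.4]
eef_rot: [-3.141, 0.0, 1.481]
wrist_force: [0.6, 0.2, -5.0]
finger_gap: 40.1
```

Call:
arm_command(
  rows=[0, 0, -1, 0, 34, 0, 0, 0, 0, 34],
)

```text
clock: 7.2
eef_pos: [546.1, 79.6, 40.6]
eef_rot: [3.141, -0.0, 1.481]
wrist_force: [-1.2, -0.6, -2.6]
finger_gap: 39.7
```

Contact is starting, with the load going off the wrist. One millimetre more.

Call:
arm_command(
  rows=[0, 0, -1, 0, 34, 0, 0, 0, 0, 34],
)

```text
clock: 7.45
eef_pos: [546.1, 79.6, 40.6]
eef_rot: [3.141, -0.0, 1.481]
wrist_force: [-7.8, -0.7, 10.8]
finger_gap: 39.9
```

Call:
arm_command(
  rows=[0, 0, 0.5, 0, 44, 0, 0, 0, 0, 50, 0, 0, 0, 0, 58, 0, 0, 0, 0, 58, 0, 0, 0, 0, 58],
)

```text
clock: 8.07
eef_pos: [546.0, 79.6, 39.9]
eef_rot: [-3.142, 0.0, 1.481]
wrist_force: [0.6, -0.1, 0.2]
finger_gap: 57.8
```

Call:
arm_command(
  rows=[0, 0, 10, 0, 58, 0, 0, 20, 0, 58, 0, 0, 40, 0, 58, 0, 0, 50, 0, 40, 0, 0, 50, 0, 0],
)

```text
clock: 8.7
eef_pos: [545.8, 79.6, 212.3]
eef_rot: [3.141, -0.0, 1.481]
wrist_force: [-0.1, -0.5, -0.6]
finger_gap: 41.4
```

The prism is seated and released, with the wrist load back to zero. Next is the left end flap: go round to its outside, then lift and push it in.

Call:
arm_command(
  rows=[4, 49, 0, 0, 0, 4, 49, 0, 0, 0, 4, 48, 0, 0, 0, 0, 0, -50, 0, 0, 0, 0, -57, 0, 0],
  newtons=10,
)

```text
clock: 9.32
eef_pos: [558.3, 226.4, 102.9]
eef_rot: [3.139, -0.001, 1.482]
wrist_force: [1.1, -0.5, -0.8]
finger_gap: 1.0
```

Call:
arm_command(
  rows=[-2.2, -25, 12, 0, 0, -1.4, -16, 4, 0, 0, -1.5, -17, -3, 0, 0, -1.4, -16, -8, 0, 0, -1, -11, -14, 0, 0],
)

```text
clock: 9.95
eef_pos: [550.6, 139.6, 93.5]
eef_rot: [3.141, -0.0, 1.481]
wrist_force: [0.2, -0.7, 0.4]
finger_gap: 0.4
```

Call:
arm_command(
  rows=[-0.4, -4, -10, 0, 0, 0, -1, -2, 0, 0, 0, 0, 0, 0, 0],
)

```text
clock: 10.32
eef_pos: [550.2, 135.9, 81.8]
eef_rot: [-3.141, 0.0, 1.482]
wrist_force: [0.2, 0.2, -0.2]
finger_gap: 0.9
```

```bash
python3 - <<'E'
from h import *
t=grab('top');s=grab('side')
b=cv2.resize(s['image'][110:270,190:360],None,fx=3,fy=3)
cv2.imwrite('pics/flapL.png',b)
E
```

```text
(no output)
```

View pics/flapL.png

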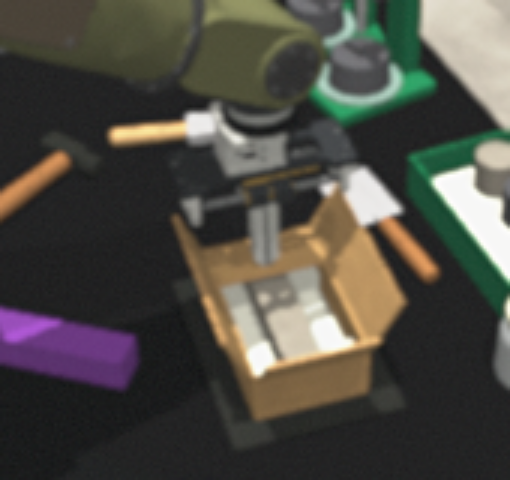

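The crop shows the left flap folded over under the fingertips at (270,262). The prism lies in the cradle at (295,310). I press the flap flat gently.

Call:
arm_command(
  rows=[0, 0, -1.5, 0, 0, 0, 0, -1, 0, 0, 0, 0, 0, 0, 0],
)

```text
clock: 10.8
eef_pos: [550.1, 135.7, 79.4]
eef_rot: [-3.142, 0.0, 1.481]
wrist_force: [-0.1, 0.0, -0.6]
finger_gap: 0.4
```

Call:
arm_command(
  rows=[0, 0, -0.7, 0, 0, 0, 0, 0, 0, 0],
)

```text
clock: 11.05
eef_pos: [550.2, 135.7, 79.1]
eef_rot: [3.141, -0.0, 1.481]
wrist_force: [-2.7, -0.2, 4.9]
finger_gap: 0.2
```

Call:
arm_command(
  rows=[0, 0, 50, 0, 0, 0, 0, 30, 0, 0, -4.6, -51, 0, 0, 0, -4.6, -51, 0, 0, 0, -4.6, -51, 0, 0, 0],
)

```text
clock: 11.68
eef_pos: [536.0, -18.8, 158.8]
eef_rot: [3.141, 0.0, 1.482]
wrist_force: [0.2, 0.1, -0.2]
finger_gap: 0.5
```

Call:
arm_command(
  rows=[-4.6, -52, 0, 0, 0, 0, 0, -28, 0, 0, 0, 0, -28, 0, 0, 2.2, 25, 12, 0, 0, 1.4, 16, 4, 0, 0],
)

```text
clock: 12.3
eef_pos: [535.6, -27.7, 119.1]
eef_rot: [3.141, 0.0, 1.481]
wrist_force: [0.4, 0.4, -0.4]
finger_gap: 0.6
```

Call:
arm_command(
  rows=[1.5, 17, -3, 0, 0, 1.4, 16, -8, 0, 0, 1, 11, -14, 0, 0, 0.4, 4, -10, 0, 0, 0, 1, -2, 0, 0],
)

```text
clock: 12.92
eef_pos: [539.1, 20.7, 80.6]
eef_rot: [-3.14, 0.0, 1.481]
wrist_force: [0.3, -0.2, 0.3]
finger_gap: 0.3
```

Call:
arm_command(
  rows=[0, 0, -1.5, 0, 0, 0, 0, 0, 0, 0],
)

```text
clock: 13.18
eef_pos: [539.7, 20.3, 80.4]
eef_rot: [3.141, -0.0, 1.481]
wrist_force: [-0.6, -0.3, -0.0]
finger_gap: 0.4
```

Call:
arm_command(
  rows=[0, 0, -1, 0, 0, 0, 0, 0, 0, 0],
)

```text
clock: 13.42
eef_pos: [539.7, 20.5, 79.4]
eef_rot: [3.141, 0.0, 1.481]
wrist_force: [0.8, 0.1, 0.6]
finger_gap: 0.7
```

Call:
arm_command(
  rows=[0, 0, -0.7, 0, 0, 0, 0, 0, 0, 0],
)

```text
clock: 13.68
eef_pos: [539.8, 20.6, 79.1]
eef_rot: [3.141, 0.0, 1.481]
wrist_force: [-2.7, -0.0, 6.1]
finger_gap: 0.5
```

Both end flaps are flat, with contact at a tip height of 68 mm as expected. Next is the long far flap.

Call:
arm_command(
  rows=[0, 0, 50, 0, 0, 0, 0, 30, 0, 0, 41, 15.7, 0, 0, 0, 41, 15.7, 0, 0, 0, 41, 15.7, 0, 0, 0],
)

```text
clock: 14.3
eef_pos: [663.8, 68.2, 158.7]
eef_rot: [3.141, -0.0, 1.481]
wrist_force: [-0.1, -0.2, -0.5]
finger_gap: 0.5
```

Call:
arm_command(
  rows=[0, 0, -25, 0, 0, 0, 0, -25, 0, 0, -25, 2.2, 12, 0, 0, -16, 1.4, 4, 0, 0, -17, 1.5, -3, 0, 0],
)

```text
clock: 14.92
eef_pos: [604.4, 72.9, 122.1]
eef_rot: [3.14, -0.0, 1.481]
wrist_force: [0.4, 0.6, 0.2]
finger_gap: 0.5
```

Call:
arm_command(
  rows=[-16, 1.4, -8, 0, 0, -11, 1, -14, 0, 0, -4, 0.4, -10, 0, 0, -1, 0, -2, 0, 0, 0, 0, 0, 0, 0],
)

```text
clock: 15.55
eef_pos: [573.0, 75.6, 87.7]
eef_rot: [3.141, -0.0, 1.481]
wrist_force: [0.0, -0.6, 0.0]
finger_gap: 0.5
```

Call:
arm_command(
  rows=[0, 0, -2, 0, 0, 0, 0, -1.5, 0, 0, 0, 0, 0, 0, 0],
)

```text
clock: 15.92
eef_pos: [572.7, 75.6, 84.0]
eef_rot: [-3.141, 0.0, 1.481]
wrist_force: [-0.3, -0.1, -0.6]
finger_gap: 0.2
```

Call:
arm_command(
  rows=[0, 0, -0.7, 0, 0, 0, 0, 0, 0, 0],
)

```text
clock: 16.18
eef_pos: [572.7, 75.6, 83.7]
eef_rot: [3.141, -0.0, 1.481]
wrist_force: [-1.9, -1.1, 4.7]
finger_gap: 0.5
```

Call:
arm_command(
  rows=[0, 0, -0.5, 0, 0, 0, 0, 0, 0, 0],
)

```text
clock: 16.42
eef_pos: [572.8, 75.7, 83.6]
eef_rot: [3.141, -0.0, 1.481]
wrist_force: [-5.1, -0.4, 9.0]
finger_gap: 0.7
```

The far flap is flat. Now the near flap.

Call:
arm_command(
  rows=[0, 0, 45, 0, 0, 0, 0, 30, 0, 0, -48.4, 4.4, 0, 0, 0, -48.4, 4.4, 0, 0, 0, -48.4, 4.4, 0, 0, 0],
)

```text
clock: 17.05
eef_pos: [425.9, 88.9, 157.7]
eef_rot: [3.141, -0.0, 1.481]
wrist_force: [0.2, -0.1, 0.2]
finger_gap: 0.1
```

Call:
arm_command(
  rows=[0, 0, -25, 0, 0, 0, 0, -25, 0, 0, 25, -2.2, 12, 0, 0, 16, -1.4, 4, 0, 0, 17, -1.5, -3, 0, 0],
)

```text
clock: 17.68
eef_pos: [486.2, 83.7, 121.2]
eef_rot: [3.141, -0.0, 1.481]
wrist_force: [-0.2, 0.8, 0.8]
finger_gap: 0.6
```

Call:
arm_command(
  rows=[16, -1.4, -8, 0, 0, 11, -1, -14, 0, 0, 4, -0.4, -10, 0, 0, 1, 0, -2, 0, 0, 0, 0, 0, 0, 0],
)

```text
clock: 18.3
eef_pos: [517.3, 81.0, 87.0]
eef_rot: [3.142, -0.0, 1.481]
wrist_force: [0.6, 1.5, 0.3]
finger_gap: 0.2
```

Call:
arm_command(
  rows=[0, 0, -2, 0, 0, 0, 0, -1.5, 0, 0, 0, 0, 0, 0, 0],
)

```text
clock: 18.68
eef_pos: [517.5, 81.0, 83.8]
eef_rot: [3.141, -0.0, 1.481]
wrist_force: [-1.7, 0.2, 3.6]
finger_gap: 0.6
```

Contact is at the right height. I press slightly more, then retreat to the left so the camera has a clear view.

Call:
arm_command(
  rows=[0, 0, -0.5, 0, 0, 0, 0, 0, 0, 0],
)

```text
clock: 18.92
eef_pos: [517.5, 81.0, 83.6]
eef_rot: [3.141, -0.0, 1.481]
wrist_force: [-3.9, 1.1, 9.6]
finger_gap: 0.5
```

Call:
arm_command(
  rows=[0, 0, 50, 0, 0, 0, 0, 60, 0, 0, -40, 45, 20, 0, 0, -45, 45, 0, 0, 0, -45, 45, 0, 0, 0],
)

```text
clock: 19.55
eef_pos: [388.1, 214.6, 212.8]
eef_rot: [3.141, -0.0, 1.481]
wrist_force: [0.3, 1.1, 0.1]
finger_gap: 0.4
```

Call:
arm_command(
  rows=[-40, 50, 0, 0, 0, -40, 50, 0, 0, 0, -40, 50, 0, 0, 0, -20, 50, 0, 0, 0, 0, 50, 0, 0, 0],
)

```text
clock: 20.18
eef_pos: [250.9, 461.9, 212.9]
eef_rot: [3.141, -0.001, 1.483]
wrist_force: [1.4, -0.8, 0.4]
finger_gap: 0.8
```

```bash
python3 - <<'E'
from h import *
t=grab('top');s=grab('side')
print(manip.read_state()['eef_pos'],manip.read_state()['clock'])
W=cloud(t).reshape(-1,3)+[0,0,1.4]; y=np.radians(-5.1)
d=W[:,:2]-[545,78.2]; L=np.c_[d[:,0]*np.cos(y)+d[:,1]*np.sin(y),-d[:,0]*np.sin(y)+d[:,1]*np.cos(y),W[:,2]]
for n,(a,b) in dict(near_crease=(-57,-45),near_edge=(-18,-4),far_edge=(4,18),far_crease=(45,57)).items():
  for lo,hi in((-88,-40),(-30,30),(40,88)):
    m=(L[:,0]>a)&(L[:,0]<b)&(L[:,1]>lo)&(L[:,1]<hi); print(n,lo,m.sum(),np.percentile(L[m,2],[5,50,95]).round(1))
m=(abs(L[:,0])<130)&(abs(L[:,1])<160); print('max z near carton',np.nanmax(L[m,2]).round(1))
cv2.imwrite('pics/end_top.png',cv2.resize(t['image'],(784,588)))
cv2.imwrite('pics/end_side.png',cv2.resize(s['image'][110:270,190:360],None,fx=3,fy=3,interpolation=cv2.INTER_CUBIC))
E
```

```text
[251.51129712 462.96726791 211.60857815] 20.275
near_crease -88 63 [68.3 72.2 76. ]
near_crease -30 78 [67.6 72.9 76.7]
near_crease 40 65 [68.1 72.8 77.3]
near_edge -88 72 [67.9 72.4 77.4]
near_edge -30 90 [68.5 72.4 76.9]
near_edge 40 73 [67.7 71.7 77.1]
far_edge -88 72 [67.3 72.3 76.1]
far_edge -30 91 [68.  72.5 76.2]
far_edge 40 72 [68.2 72.6 77. ]
far_crease -88 59 [68.4 72.8 77. ]
far_crease -30 73 [67.5 71.3 76.8]
far_crease 40 61 [67.4 72.7 76.7]
max z near carton 82.9
```

View pics/end_top.png

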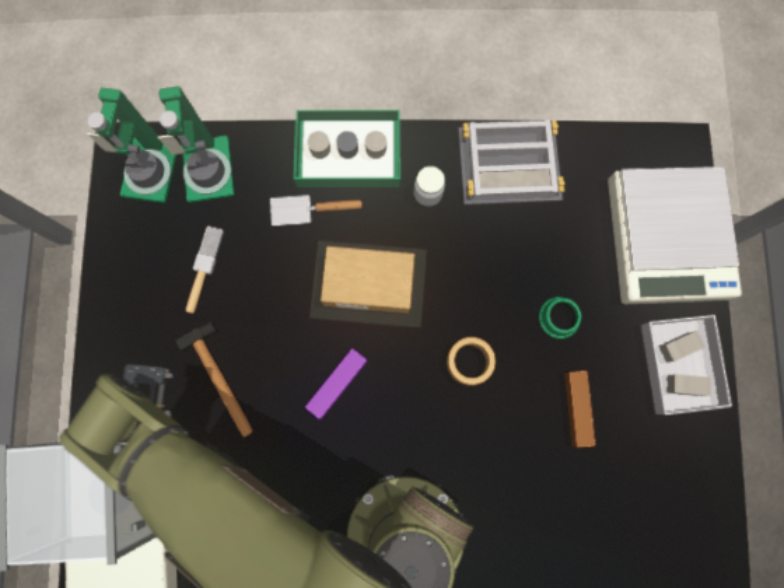

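View pics/end_side.png

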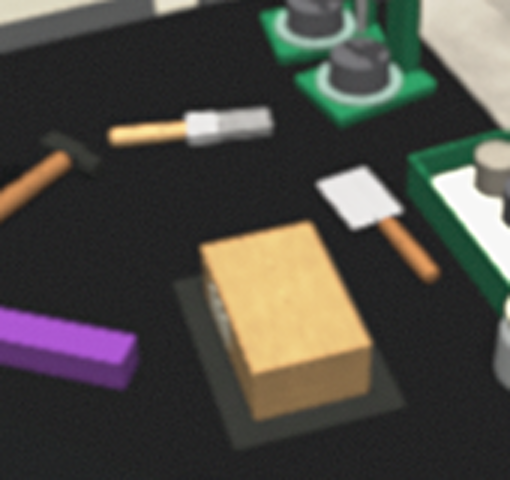

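The carton is shut with its top plane at 72.5 mm everywhere (top view (368,278)). The bystanders are unmoved and the robot is clear, so I hand in.

```bash
python3 -c "
from cell import manip; print(manip.sign_off())"
```

```text
the job is handed in; nothing more can be done
None
```

The prism is packed in the foam cradle, the carton is closed, and the job is handed in at about 20 s of the 72 s allowed.

- **Prism:** I picked up the grey prism from the bench and lowered it lengthwise until the foam carried it. That showed at a height 16 mm above where I gripped it, and only then did I let go. Its end stops and cheeks looked clear in the side view.
- **Flaps:** I closed the left end, the right end, the long far flap and then the long near flap. I pressed each one flat with no more than about 10 N. Both end flaps stopped the fingertips at 68 mm, and the long flaps at 72.5 mm, as the given sizes predict.
- **Last checks:** The depth readings put the whole carton top at 71–73 mm, with about ±5 mm of pixel noise and a single stray reading at 83 mm. The pictures show the carton shut and the other things where they were, and the robot is clear.
- **Not visible at the end:** I could not see the prism or the end flaps under the shut lid. For those I rely on the forces and heights measured earlier. No check failed.

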